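# Find the bending mandrel that the radius leaf fits

## Robot

A 7-joint arm with a two-finger parallel gripper is mounted at the origin on a cart in front of the work surface, level with it; the furniture and walls round the work are solid. World frame = base frame: x ahead of the robot, y to its left, z up, the work surface at z = 0. Lengths are in m, angles in rad, forces in N, time in s.
With the tool pointing down it reaches from about 0.35 to 0.775 m from the base axis. Payload 3.1 kg.
Tool frame: the origin (TCP) lies where the fingers leave the gripper's body, on its centre line; the fingertips stand 73 mm ahead of it and the grasp point (between the pads) lies 54 mm ahead of it (manip.nose_length is the distance from the TCP to the fingertips, in m); z points along the fingers, y is the line along which they close (so a half turn about z gives the same grasp; the last joint's range is limited). The gripper opens to 85 mm and grips with 20 to 120 N. Pads are 22 mm wide; open, the fingers measure 114 mm over their backs; the gripper's body (76 mm by 85 mm) begins 54 mm behind the grasp point. The pads swing forward as they close: fully open they stand 13 mm farther back than shut.
Start: joints at [-1.285, 0.311, 0.014, 1.512, -0.004, 1.319, -0.027], TCP at [0.177, 0.521, 0.304] pointing down, gripper open.
Joint ranges: [-2.7, 2.7], [-0.3, 1.91], [-1.27, 1.3], [0.12, 2.57], [-1.44, 4.58], [0.2, 2.03], [-3.05, 3.05]. Speed limits (rad/s): [2.79, 2.79, 3.14, 3.14, 3.14, 3.14, 3.14].

## Interface

Orientations are given as a 3x3 rotation matrix whose columns are the frame's x, y, z axes.
In Python, from bench import manip gives the robot as it stands. The module is installed in compiled form; this text tells all that it offers.
- The arm moves only by the tool play_rows, never from a script. Its argument "moves" is a list of rows, each a list of 3 entries, a list of its own where there are three numbers: the shift along the world's x, y, z in m, then the turn, a rotation vector about the world's x, y, z in units of 6 degrees (1.0 is 6 degrees), then the closure, from 0 (fully open) to 1 (shut). A call has 1 to 10 rows; each row is the pose to reach, as a shift and turn from the pose commanded when the call began; what a row does not reach only later rows make up. A row lasts 1/12 s, in which the tool goes at most 41.7 mm and 7.16 degrees, less where a joint would pass 70% of its speed; a pose out of reach is approached as far as the arm can. A call with a gripper value outside its range is refused whole. The fingers move at their own pace and stop on an object; "force" is the grip in N (left out, the last holds). Time passes only in rows, so rows that repeat a pose let the fingers close. It gives the time, the measured TCP pose, the force, the opening and the grip force at its end, in the units of the state.
- manip.get_state(): the state, without advancing time (a new reading comes with each control period).
- manip.grab_frame(name): name is "side" or "top"; returns a dict with "color" (400x640x3 uint8, red, green, blue), "z_map" (400x640 float32, m along the optical axis (not along the pixel's ray), 0 where there is no reading), "fx", "fy", "cx", "cy" (pixels), "rvec" (rotation vector, rad) and "tvec" (3), from world to camera coordinates, as OpenCV has them. Camera axes: x right, y down, z forward; pixel columns grow to the right and rows downward; lengths in m; the calibration is good to about 2 mm. A picture is of the moment at which its call begins.
- manip.hand_in(): hands the job in; it is judged then, once.
The state is a dict: "time_s": time; "q": joint angles; "dq": joint speeds; "tau": joint torques, N m; "eef_pos": TCP position; "orientation": TCP orientation; "force": force on the tool from outside, world axes, zero at the start; "torque": the same for the moment, N m; "opening": opening from 0.0 (shut) to 1.0 (fully open); "finger_force": force on a finger pad.
Only numpy, scipy, OpenCV 4.12 (cv2) and the standard library are available. Lean on these libraries where they do the work, as an engineer would, in place of code of your own. Each camera call takes 0.05 s, during which the arm holds its last target. There are 200 camera calls.

## Task

Take the steel radius leaf out of its stand and touch its hollow edge down across the round crowns of the three mandrels to find the one it fits: there it neither rocks on the crown nor stands high on its two toes. Press the leaf gently home on that mandrel for a moment with both toes bearing, and leave it standing there, released; keep the contact forces on its gauging edge light and leave the beaker, the bottle and the calculator alone.

Things in the scene. Friction and masses are not known exactly. Their poses are not given: they have to be found in the camera images.
- board: Grey plastic board, fixed, 130 x 290 x 12 mm (x, y, z); origin: centre of its underside. On it, side by side along y, 95 mm apart, stand three aluminium mandrels 70 mm long (x, foot 112 mm) and 50 mm wide (y), each with a cylindrical crown along x. All are equally wide and high; only the crown radius differs, by 5 mm or more. One has the leaf's 30 mm; which one changes from run to run.
- place_1 (a point): Centre of the crown line (highest line) of the mandrel at the +y end of the three places on the board, 72 mm above the board's underside, 60 mm above its top. Axes as the board's: x along the mandrel's length, y across it.
- place_2 (a point): Centre of the crown line (highest line) of the mandrel at the middle of the three places on the board, 72 mm above the board's underside, 60 mm above its top. Axes as the board's: x along the mandrel's length, y across it.
- place_3 (a point): Centre of the crown line (highest line) of the mandrel at the -y end of the three places on the board, 72 mm above the board's underside, 60 mm above its top. Axes as the board's: x along the mandrel's length, y across it.
- leaf: Bright steel radius leaf, loose, 0.1 to 0.17 kg: plate 12 mm thick (x), 64 mm wide (y), 30 mm high, with a tab on top, 24 mm wide (y), 12 mm thick, up to z = 66 mm: grip it across the 24 mm, fingers closing along y, fingertips above z = 32 mm. Origin: centre of the underside, level with the flat ends of its toes. It starts upright in its stand.
- leaf_crown (a point): Top of the leaf's nominal hollow arc, on its mid-plane, 12.8 mm above the leaf's origin. To gauge, bring it over a place point, leaf upright, x along the mandrel, centred across. Lifted 1.5 mm off the touch, the leaf has side play of about 1 mm either way on a fitting crown, 1.5 mm on a larger, 2.7 mm on a smaller one.
- leaf_edge: Gauging edge of the leaf, fixed to it, same origin and axes: a hollow arc, radius 30 mm about x, between two toes. The toes bear (50 degrees from the crown); between them the edge is relieved by 0.8 mm. More than 25 N of contact on it is too much. Fit: both toes bear, it cannot be rocked about x under light load, and leaf_crown is level with the place point.
- leaf_toe_left: Toe of the leaf on its +y side (part of it, same origin and axes). On a crown smaller than 30 mm only the middle of the edge touches: both toes hang about 2 mm clear, leaf_crown is 0.8 mm below the place point, and the leaf rocks freely about 5 degrees either way.
- leaf_toe_right: Toe of the leaf on its -y side (part of it, same origin and axes). On a crown larger than 30 mm the toes catch early: leaf_crown stays about 2.7 mm above the place point and the middle is clear. Off centre by 1 mm, one toe touches first, about 1 mm early, and is pushed sideways, towards the centred position.
- stand: Grey plastic stand of the leaf, fixed: base 60 x 90 x 6 mm (x, y, z) with two cheeks 50 mm long (y) and 18 mm high above it that hold the leaf's toes' faces in a slot 14.6 mm wide (x), open at both ends in y. Origin at the centre of its underside; the leaf stands on the base, 6 mm up, with the same axes.
- beaker: Glass beaker, 52 mm across, 66 mm tall, empty, behind the work; origin at the centre of its foot. Leave it alone.
- reagent_green: Small bottle with a green cap, 44 mm across, 90 mm tall, behind the stand; origin at the centre of its foot. Leave it alone.
- calculator: Black pocket calculator, 123 x 82 x 16 mm, left of the board; origin at the centre of its underside. Leave it alone.
Mind the look-alikes: they are no part of the job. Of the things like the leaf, leave any that is yellow; of the rest the larger one is meant.

How it is judged:
By the outcome, as a careful person would: the job done as asked, in the order asked, and still so for the second after the job is handed in, with the robot touching nothing.
It also fails if it takes over 54 s, if anything falls off the work surface, if the arm or the gripper's body presses on something with over 40 N, if the wrist force passes 120 N, or if a joint passes its speed limit or range.

## Working session

There is one attempt and no reset: what is moved stays moved. The work goes in short steps, Python scripts to look and compute and a tool call to move; the robot and the scene stay as the last step left them, time stands still between calls to the robot, and variables do not carry over. Pictures are saved under pics/ and viewed, at most 10 in all, crops included, and the job is handed in when it is done.

Besides the shell and the picture viewer there is one more tool, called after "Emit:" by a JSON object that holds its "api" and its "payload". play_rows: Moves the arm, as the interface text tells. Its arguments: {"type":"object","properties":{"moves":{"type":"array","items":{"type":"array"}},"force":{"type":"number"}},"required":["moves"]}

```bash
mkdir -p pics
cat > h.py <<'E'
import numpy as np, cv2
from bench import manip
def grab(n):
    f=manip.grab_frame(n); R=cv2.Rodrigues(np.array(f["rvec"],float))[0]; t=np.array(f["tvec"],float).ravel()
    z=f["z_map"]; v,u=np.mgrid[:400,:640]
    c=np.stack([(u-f["cx"])/f["fx"]*z,(v-f["cy"])/f["fy"]*z,z],-1)
    W=(c-t)@R; W[z==0]=np.nan
    return f,W
def save(n,img,s=1):
    cv2.imwrite("pics/"+n,cv2.resize(img[...,::-1],None,fx=s,fy=s,interpolation=cv2.INTER_CUBIC))
E
python3 - <<'E'
from h import *
for n in("top","side"):
    f,W=grab(n); save(n+"0.png",f["color"]); np.savez("pics/"+n+"0.npz",W=W,c=f["color"])
    R=cv2.Rodrigues(np.array(f["rvec"],float))[0]; print(n,-R.T@np.ravel(f["tvec"]),R[2],f["fx"])
s=manip.get_state(); print(s["eef_pos"],s["orientation"],s["force"],s["opening"],s["time_s"],manip.nose_length)
E
```

```text
top [0.51363559 0.09489392 0.98639193] [ 0.03938383 -0.01263351 -0.99914429] 363.5454707377424
side [ 0.03281103 -0.89720642  0.49264922] [ 0.4354881   0.82227346 -0.36635567] 490.1306203750868
[0.17689373 0.52025257 0.30291761] [[-9.46791091e-01  3.21848227e-01 -5.90958461e-04]
 [ 3.21848754e-01  9.46788890e-01 -2.04359462e-03]
 [-9.82143988e-05 -2.12505642e-03 -9.99997737e-01]] [ 0.09388111 -0.23618936 -0.18908609] 0.997560810282505 0.1 0.0726
```

View pics/top0.png

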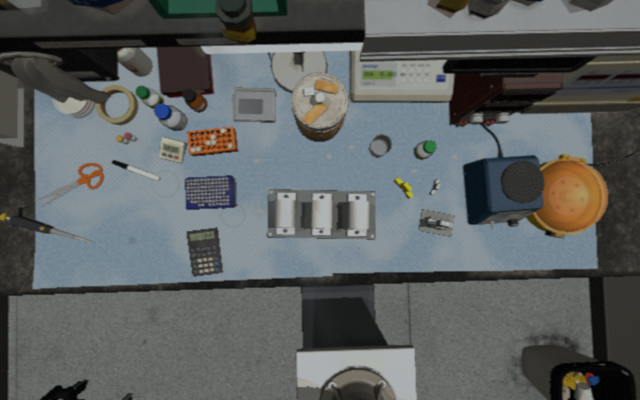

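View pics/side0.png

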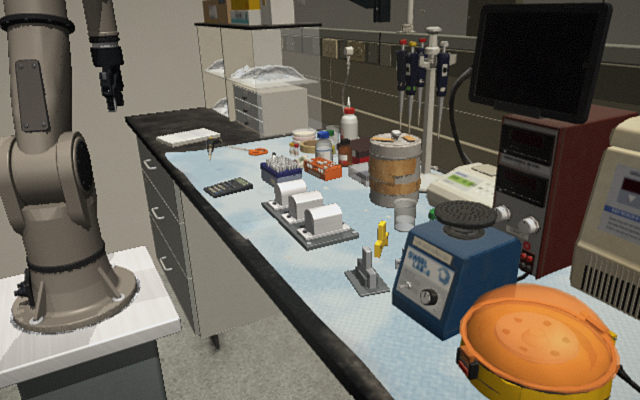

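The top view shows the board with three mandrels at (285/321/357, 213) and the calculator at (205,251). Leaf candidates are a yellow one at (403,187), a small steel one at (435,186), and a larger steel one in the stand at (436,222). The last fits the description: not yellow, larger, and in the stand. I'll confirm it in a crop and measure.

Run:
```python
from h import *
d=np.load("pics/top0.npz");W=d["W"];c=d["c"]
s=np.load("pics/side0.npz")
a=cv2.resize(c[165:245,385:465],(480,480),interpolation=cv2.INTER_CUBIC)
b=cv2.resize(s["c"][210:300,335:425],(310,480),interpolation=cv2.INTER_CUBIC)
b=cv2.resize(s["c"][215:305,340:400],(320,480),interpolation=cv2.INTER_CUBIC)
save("crop1.png",np.hstack([a,b]))
def rect(m,name):
    P=W[m]; r=cv2.minAreaRect(P[:,:2].astype(np.float32)); print(name,len(P),np.round(P.mean(0),4),np.round(np.median(P[:,2]),4),[np.round(x,4) for x in r])
v,u=np.mgrid[:400,:640]
bx=lambda u0,u1,v0,v1:(u>=u0)&(u<=u1)&(v>=v0)&(v<=v1)
print("table z",np.nanmedian(W[bx(240,260,230,260)][:,2]))
B=bx(255,390,175,250)
rect(B&(W[...,2]>0.006)&(W[...,2]<0.018),"board")
rect(B&(W[...,2]>0.03),"mandrels")
for k,(x0,x1) in enumerate([(268,303),(304,339),(340,376)]):
    m=bx(x0,x1,180,245)&(W[...,2]>0.05); rect(m,"m%d"%(k+1))
    rect(m&(W[...,2]>0.0690),"crown%d"%(k+1))
S=bx(412,462,200,245)
rect(S&(W[...,2]>0.003)&(W[...,2]<0.012),"standbase")
rect(S&(W[...,2]>0.05),"tab top"); rect(S&(W[...,2]>0.03),"leaf"); 
print(np.round(W[210:236,436,2]*1000)); print(np.round(W[222,415:460,2]*1000))
W2=s["W"]; 
for n,(X0,X1,Y0,Y1) in {"leaf":(.42,.52,-.26,-.12)}.items():
    m=(W2[...,0]>X0)&(W2[...,0]<X1)&(W2[...,1]>Y0)&(W2[...,1]<Y1)
    for z0,z1 in((.055,.08),(.028,.036),(.003,.01)):
        mm=m&(W2[...,2]>z0)&(W2[...,2]<z1); P=W2[mm]
        if len(P)>3: print("side",z0,len(P),P.mean(0).round(4),P.min(0).round(4),P.max(0).round(4))
```

```text
table z 0.0004166748347538528
board 2899 [0.5162 0.0811 0.0119] 0.0117 [array([0.5107, 0.0957]), array([0.3214, 0.1757]), np.float64(89.1238)]
mandrels 1633 [0.5163 0.0783 0.0672] 0.0686 [array([0.5164, 0.0796]), array([0.2393, 0.0698]), np.float64(87.1129)]
m1 515 [0.5207 0.1728 0.0669] 0.0686 [array([0.5217, 0.175 ]), array([0.0489, 0.0685]), np.float64(88.1456)]
crown1 234 [0.5209 0.1741 0.0712] 0.0709 [array([0.5215, 0.1734]), array([0.0315, 0.0679]), np.float64(85.8923)]
m2 539 [0.5162 0.0801 0.0686] 0.0688 [array([0.5168, 0.0805]), array([0.0483, 0.0686]), np.float64(88.2193)]
crown2 265 [0.5165 0.0793 0.0712] 0.0711 [array([0.5169, 0.0794]), array([0.0353, 0.068 ]), np.float64(88.4114)]
m3 546 [ 0.5113 -0.0135  0.0676] 0.0686 [array([ 0.5116, -0.0147]), array([0.0489, 0.0709]), np.float64(85.673)]
crown3 259 [ 0.5125 -0.015   0.0712] 0.0709 [array([ 0.5116, -0.0176]), array([0.0332, 0.0681]), np.float64(88.3131)]
standbase 574 [ 0.4841 -0.2288  0.0054] 0.0051 [array([ 0.4841, -0.2326]), array([0.1365, 0.1216]), np.float64(88.4257)]
tab top 57 [ 0.4841 -0.2278  0.0683] 0.0707 [array([ 0.4838, -0.2297]), array([0.0237, 0.0118]), np.float64(76.5923)]
leaf 126 [ 0.4846 -0.2251  0.0508] 0.0427 [array([ 0.4837, -0.2302]), array([0.0639, 0.012 ]), np.float64(77.3025)]
[ 4.  1.  7.  7.  5.  3.  5.  8. 22. 27. 34. 36. 35. 39. 36. 24. 23. 22.
  2.  5.  4.  5.  4.  5.  2. -0.]
[-1. -0.  1.  1.  2.  4.  5.  3.  5.  7.  8. nan 24. 32. 34. 35. 37. 35.
 34. 39. 34. 35. 45. 50. 59. 66. 73. 72. 75. 69. 70. 70. 73. 70. 66.  3.
  6.  2.  6.  0. -1.  1. -0.  1.  0.]
side 0.055 117 [ 0.4802 -0.236   0.0663] [ 0.4741 -0.2449  0.0551] [ 0.4897 -0.2195  0.0735]
side 0.028 78 [ 0.4785 -0.2318  0.0328] [ 0.4702 -0.2585  0.0282] [ 0.4879 -0.1959  0.036 ]
side 0.003 361 [ 0.4699 -0.2253  0.006 ] [ 0.4205 -0.26    0.003 ] [ 0.5189 -0.1279  0.0099]
```

View pics/crop1.png

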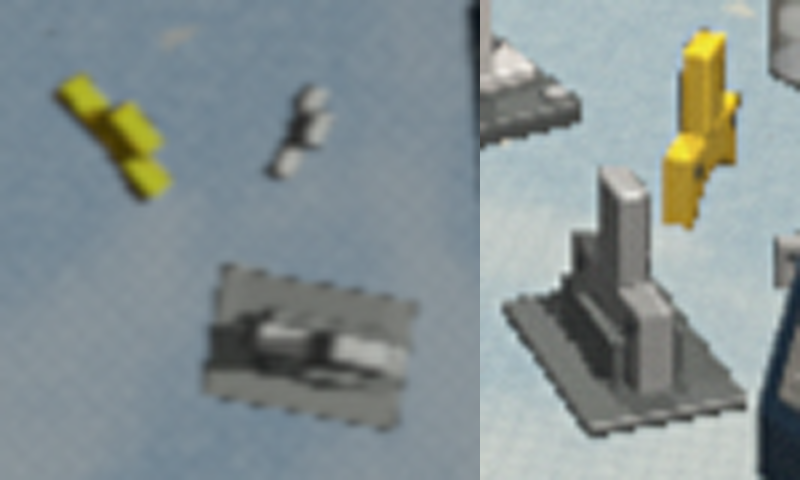

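The crop confirms it: the larger steel leaf stands in the grey stand at about (436,222), and the yellow and small steel ones are separate. Next, a crown fit and the leaf yaw.

Run:
```python
from h import *
from scipy.optimize import least_squares
for cam in("top","side"):
    W=np.load(f"pics/{cam}0.npz")["W"].reshape(-1,3); W=W[~np.isnan(W[:,0])]
    y0=[.1745,.08,-.0145]; x0=[.5212,.5165,.5118]
    for fixed in (25,30,35,40,None):
        out=[]
        for k in range(3):
            th=np.radians(-2.9); e=np.array([-np.sin(th),np.cos(th)]); ex=np.array([np.cos(th),np.sin(th)])
            d=W[:,:2]-[x0[k],y0[k]]; a=d@ex; y=d@e
            m=(abs(a)<.03)&(abs(y)<.02)&(W[:,2]>.055)
            y,z=y[m],W[m,2]
            f=lambda p:(np.hypot(y-p[0],z-p[1]+p[2])-p[2])*1000 if fixed is None else (np.hypot(y-p[0],z-p[1]+fixed/1e3)-fixed/1e3)*1000
            r=least_squares(f,[0,.072,.03],loss="soft_l1"); out.append((m.sum(),*np.round(r.x*1000,1),round(r.cost,1)))
        print(cam,fixed,out)
W=np.load("pics/top0.npz")["W"].reshape(-1,3)
m=(abs(W[:,0]-.484)<.04)&(abs(W[:,1]+.23)<.045)&(W[:,2]>.03); P=W[m][:,:2]
w=np.linalg.svd(P-P.mean(0))[2][0]; print("leaf yaw y-axis",np.degrees(np.arctan2(w[1],w[0]))%180)
```

```text
top 25 [(np.int64(377), np.float64(-0.1), np.float64(71.8), np.float64(30.0), np.float64(201.7)), (np.int64(379), np.float64(-0.3), np.float64(72.4), np.float64(30.0), np.float64(303.3)), (np.int64(372), np.float64(-0.7), np.float64(72.2), np.float64(30.0), np.float64(244.8))]
top 30 [(np.int64(377), np.float64(0.0), np.float64(71.3), np.float64(30.0), np.float64(236.5)), (np.int64(379), np.float64(-0.4), np.float64(72.0), np.float64(30.0), np.float64(266.1)), (np.int64(372), np.float64(-1.0), np.float64(71.7), np.float64(30.0), np.float64(238.1))]
top 35 [(np.int64(377), np.float64(0.1), np.float64(71.0), np.float64(30.0), np.float64(285.9)), (np.int64(379), np.float64(-0.6), np.float64(71.7), np.float64(30.0), np.float64(259.6)), (np.int64(372), np.float64(-1.3), np.float64(71.3), np.float64(30.0), np.float64(256.1))]
top 40 [(np.int64(377), np.float64(0.1), np.float64(70.7), np.float64(30.0), np.float64(331.2)), (np.int64(379), np.float64(-0.8), np.float64(71.4), np.float64(30.0), np.float64(265.3)), (np.int64(372), np.float64(-1.5), np.float64(71.0), np.float64(30.0), np.float64(
[... 1004 characters left out ...]
0), np.float64(69.6)), (np.int64(199), np.float64(1.3), np.float64(72.3), np.float64(30.0), np.float64(102.7))]
side 40 [(np.int64(161), np.float64(6.8), np.float64(73.0), np.float64(30.0), np.float64(139.3)), (np.int64(160), np.float64(-0.2), np.float64(72.1), np.float64(30.0), np.float64(69.4)), (np.int64(199), np.float64(2.6), np.float64(72.3), np.float64(30.0), np.float64(109.4))]
side None [(np.int64(161), np.float64(-1.7), np.float64(72.3), np.float64(18.9), np.float64(105.4)), (np.int64(160), np.float64(-0.5), np.float64(72.1), np.float64(37.7), np.float64(69.2)), (np.int64(199), np.float64(-0.9), np.float64(72.4), np.float64(25.7), np.float64(93.2))]
leaf yaw y-axis 76.30963591343681
```

Emit:
{"api": "play_rows", "payload": {"moves": [[[0.3065,-0.751,-0.1],[0,0,0.92],0.4],[[0.3065,-0.751,-0.1],[0,0,0.92],0.4],[[0.3065,-0.751,-0.1],[0,0,0.92],0.4],[[0.3065,-0.751,-0.1],[0,0,0.92],0.4],[[0.3065,-0.751,-0.1],[0,0,0.92],0.4],[[0.3065,-0.751,-0.1],[0,0,0.92],0.4],[[0.3065,-0.751,-0.1],[0,0,0.92],0.4],[[0.3065,-0.751,-0.1],[0,0,0.92],0.4],[[0.3065,-0.751,-0.1],[0,0,0.92],0.4],[[0.3065,-0.751,-0.1],[0,0,0.92],0.4]], "force": 40}}

```text
time_s: 0.93
eef_pos: [0.3332, 0.1358, 0.2526]
orientation: [[-0.973, 0.229, -0.0], [0.229, 0.973, 0.0], [0.0, 0.0, -1.0]]
force: [1.2, 0.4, -0.4]
opening: 0.601
finger_force: 0.0
```

Emit:
{"api": "play_rows", "payload": {"moves": [[[0.1503,-0.3663,-0.05],[0,0,0],0.4],[[0.1503,-0.3663,-0.05],[0,0,0],0.4],[[0.1503,-0.3663,-0.05],[0,0,0],0.4],[[0.1503,-0.3663,-0.05],[0,0,0],0.4],[[0.1503,-0.3663,-0.05],[0,0,0],0.4],[[0.1503,-0.3663,-0.05],[0,0,0],0.4],[[0.1503,-0.3663,-0.05],[0,0,0],0.4],[[0.1503,-0.3663,-0.05],[0,0,0],0.4],[[0.1503,-0.3663,-0.05],[0,0,0],0.4],[[0.1503,-0.3663,-0.05],[0,0,0],0.4]]}}

```text
time_s: 1.77
eef_pos: [0.4837, -0.2332, 0.2021]
orientation: [[-0.972, 0.233, -0.001], [0.233, 0.972, -0.004], [-0.0, -0.004, -1.0]]
force: [-0.5, -0.2, 0.0]
opening: 0.6
finger_force: 0.0
```

Emit:
{"api": "play_rows", "payload": {"moves": [[[0,0,-0.035],[0,0,0],0.5],[[0,0,-0.035],[0,0,0],0.5],[[0,0,-0.035],[0,0,0],0.5]]}}

```text
time_s: 2.02
eef_pos: [0.482, -0.2274, 0.1659]
orientation: [[-0.973, 0.23, -0.006], [0.23, 0.973, 0.002], [0.006, 0.001, -1.0]]
force: [0.2, 0.5, -0.6]
opening: 0.501
finger_force: 0.0
```

Run:
```python
from h import *
f,W=grab("side"); save("g1.png",f["color"][180:310,310:470],4)
s=manip.get_state(); o=s["orientation"];print(np.round(s["eef_pos"],4),np.degrees(np.arctan2(o[1][1],o[0][1])),np.round(s["force"],2),s["time_s"])
```

```text
[ 0.4831 -0.2275  0.1674] 76.78074013506615 [-0.34  0.44 -0.29] 2.0667
```

View pics/g1.png

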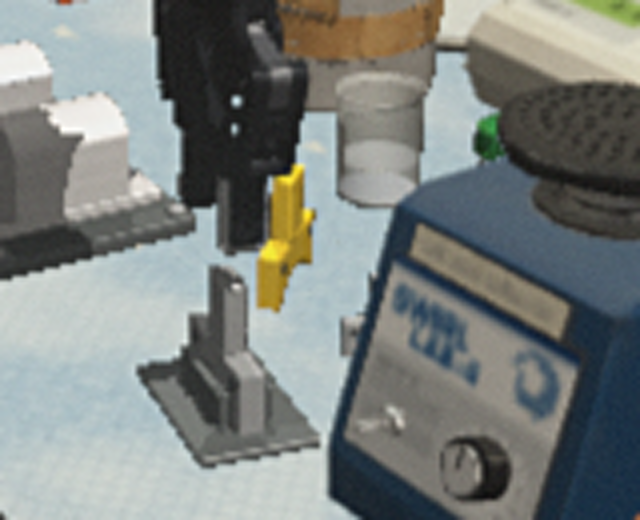

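The gripper hangs above the tab, with the leaf at crop pixel (228,300), roughly aligned. Descending.

Emit:
{"api": "play_rows", "payload": {"moves": [[[0.0,-0.003,-0.025],[0,0,0],0.5],[[0.0,-0.003,-0.04],[0,0,0],0.5],[[0.0,-0.003,-0.05],[0,0,0],0.5],[[0.0,-0.003,-0.053],[0,0,0],0.5],[[0.0,-0.003,-0.053],[0,0,0],0.5]]}}

```text
time_s: 2.48
eef_pos: [0.4839, -0.2306, 0.1153]
orientation: [[-0.974, 0.228, 0.0], [0.228, 0.974, 0.001], [-0.0, 0.001, -1.0]]
force: [0.0, -1.0, 0.5]
opening: 0.499
finger_force: 0.0
```

Emit:
{"api": "play_rows", "payload": {"moves": [[[0,0,0],[0,0,0],0.65],[[0,0,0],[0,0,0],0.75],[[0,0,0],[0,0,0],0.85],[[0,0,0],[0,0,0],0.85],[[0,0,0],[0,0,0],0.85],[[0,0,0],[0,0,0],0.85],[[0,0,0],[0,0,0],0.85],[[0,0,0],[0,0,0],0.85]], "force": 60}}

```text
time_s: 3.15
eef_pos: [0.4846, -0.2317, 0.1164]
orientation: [[-0.973, 0.229, 0.003], [0.229, 0.973, -0.0], [-0.003, 0.0, -1.0]]
force: [0.2, 1.0, 6.2]
opening: 0.269
finger_force: 59.2
```

Run:
```python
from h import *
s=manip.get_state(); o=s["orientation"];print(np.round(s["eef_pos"],4),np.degrees(np.arctan2(o[1][1],o[0][1])),np.round(o,4),np.round(s["force"],2),np.round(s["torque"],2),s["opening"],s["finger_force"],s["time_s"])
```

```text
[ 0.4846 -0.2317  0.1164] 76.75596618588213 [[-9.734e-01  2.291e-01  2.700e-03]
 [ 2.291e-01  9.734e-01 -3.000e-04]
 [-2.700e-03  3.000e-04 -1.000e+00]] [0.18 1.02 6.17] [0.27 0.11 0.02] 0.26948198863989503 59.23524856567383 3.15
```

Emit:
{"api": "play_rows", "payload": {"moves": [[[0,0,0.01],[0,0,0],0.85],[[0,0,0.03],[0,0,0],0.85],[[0,0,0.065],[0,0,0],0.85],[[0,0,0.1],[0,0,0],0.85],[[0,0,0.1],[0,0,0],0.85],[[0,0,0.1],[0,0,0],0.85],[[0,0,0.1],[0,0,0],0.85]]}}

```text
time_s: 3.73
eef_pos: [0.483, -0.2311, 0.2146]
orientation: [[-0.973, 0.229, -0.001], [0.229, 0.973, 0.001], [0.001, 0.001, -1.0]]
force: [0.0, 0.6, -1.1]
opening: 0.27
finger_force: 59.5
```

```bash
cat >> h.py <<'E'
def st():
    s=manip.get_state(); o=np.array(s["orientation"])
    print("t%.2f"%s["time_s"],"pos",np.round(np.array(s["eef_pos"])*1000,2),"yaw %.2f"%np.degrees(np.arctan2(o[1,1],o[0,1])),"tilt",np.round(np.degrees(o[:2,2]),2),"F",np.round(s["force"],2),"M",np.round(s["torque"],3),"op %.3f ff %.1f"%(s["opening"],s["finger_force"]))
E
python3 - <<'E'
from h import *
st(); f,W=grab("side"); save("g2.png",f["color"][150:300,280:480],4); st()
f,W=grab("top"); st(); f,W=grab("top");st()
E
```

```text
t3.73 pos [ 483.02 -231.07  214.58] yaw 76.74 tilt [-0.05  0.05] F [ 0.02  0.64 -1.15] M [ 0.004  0.054 -0.05 ] op 0.270 ff 59.5
t3.78 pos [ 482.66 -230.73  213.72] yaw 76.74 tilt [-0.15  0.08] F [-0.41  0.19 -0.54] M [-0.027  0.01   0.023] op 0.261 ff 59.5
t3.83 pos [ 482.55 -230.66  213.35] yaw 76.74 tilt [-0.19  0.09] F [-0.29  0.76 -1.42] M [0.032 0.018 0.008] op 0.271 ff 59.5
t3.88 pos [ 482.62 -230.71  213.27] yaw 76.74 tilt [-0.2   0.08] F [-0.73  0.25 -0.55] M [-0.024  0.017 -0.008] op 0.270 ff 59.5
```

View pics/g2.png

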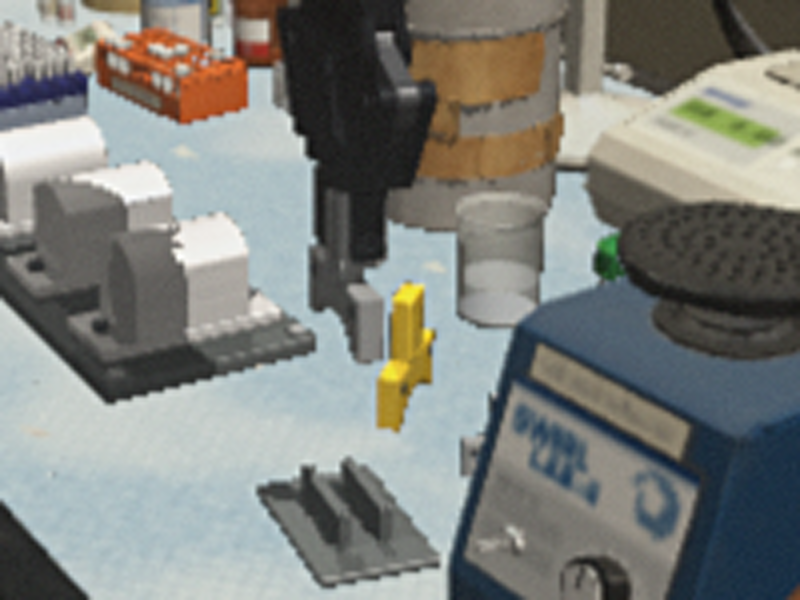

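The leaf is held upright at crop (360,300) and the stand is empty. Moving to place_3.

Emit:
{"api": "play_rows", "payload": {"moves": [[[0.005,0.04,0],[0,0,0.6],0.85],[[0.0105,0.08,0],[0,0,1.2],0.85],[[0.016,0.12,0],[0,0,1.73],0.85],[[0.0215,0.16,0],[0,0,1.73],0.85],[[0.027,0.195,0],[0,0,1.73],0.85],[[0.0292,0.2152,0],[0,0,1.73],0.85],[[0.0292,0.2152,-0.015],[0,0,1.73],0.85],[[0.0292,0.2152,-0.03],[0,0,1.73],0.85],[[0.0292,0.2152,-0.035],[0,0,1.73],0.85],[[0.0292,0.2152,-0.035],[0,0,1.73],0.85]]}}

```text
time_s: 4.72
eef_pos: [0.5109, -0.0162, 0.1776]
orientation: [[-0.999, 0.051, -0.006], [0.051, 0.999, -0.001], [0.006, -0.001, -1.0]]
force: [0.2, 0.1, -0.8]
opening: 0.271
finger_force: 59.6
```

Run:
```python
from h import *
st(); f,W=grab("side"); save("g3.png",f["color"][150:270,250:410],4); st(); f,W=grab("top"); st()
```

```text
t4.72 pos [510.94 -16.21 177.57] yaw 87.10 tilt [-0.33 -0.04] F [ 0.2   0.11 -0.83] M [-0.007 -0.021 -0.008] op 0.271 ff 59.6
t4.77 pos [511.87 -16.64 178.79] yaw 87.07 tilt [-0.18 -0.04] F [ 0.62 -0.72  0.09] M [-0.025 -0.018 -0.006] op 0.265 ff 59.6
t4.82 pos [512.59 -16.85 179.66] yaw 87.05 tilt [-0.05 -0.03] F [ 0.46 -0.73 -0.96] M [-0.012 -0.078  0.049] op 0.268 ff 59.6
```

View pics/g3.png

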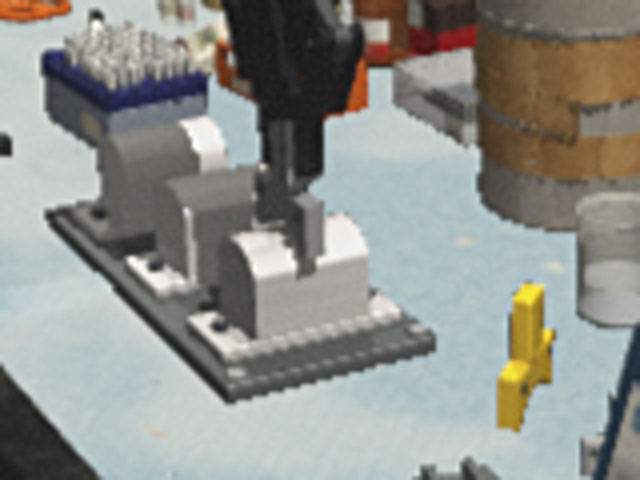

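The leaf sits above the third mandrel (crop 305,240), aligned along it. Descending gently.

Emit:
{"api": "play_rows", "payload": {"moves": [[[0,0.001,-0.002],[0,0,0],0.85],[[0,0.001,-0.004],[0,0,0],0.85],[[0,0.001,-0.005],[0,0,0],0.85],[[0,0.001,-0.006],[0,0,0],0.85],[[0,0.001,-0.006],[0,0,0],0.85],[[0,0.001,-0.006],[0,0,0],0.85]]}}

```text
time_s: 5.32
eef_pos: [0.5128, -0.0153, 0.174]
orientation: [[-0.999, 0.05, 0.0], [0.05, 0.999, 0.0], [-0.0, 0.0, -1.0]]
force: [-0.7, 1.1, -0.7]
opening: 0.269
finger_force: 59.6
```

```bash
python3 -c "
from h import *
st()"
```

```text
t5.32 pos [512.84 -15.27 174.02] yaw 87.11 tilt [0.01 0.01] F [-0.71  1.13 -0.65] M [ 0.027  0.007 -0.037] op 0.269 ff 59.6
```

Emit:
{"api": "play_rows", "payload": {"moves": [[[0,0,-0.001],[0,0,0],0.85],[[0,0,-0.002],[0,0,0],0.85],[[0,0,-0.0025],[0,0,0],0.85],[[0,0,-0.003],[0,0,0],0.85],[[0,0,-0.003],[0,0,0],0.85]]}}

```text
time_s: 5.73
eef_pos: [0.5127, -0.0153, 0.1708]
orientation: [[-0.999, 0.05, -0.0], [0.05, 0.999, -0.0], [0.0, -0.0, -1.0]]
force: [-0.0, -0.3, -2.0]
opening: 0.267
finger_force: 59.6
```

```bash
python3 -c "
from h import *
st()"
```

```text
t5.73 pos [512.72 -15.25 170.77] yaw 87.12 tilt [-0.01 -0.  ] F [-0.02 -0.29 -2.03] M [-0.008 -0.059  0.02 ] op 0.267 ff 59.6
```

Emit:
{"api": "play_rows", "payload": {"moves": [[[0,0,-0.0005],[0,0,0],0.85],[[0,0,-0.001],[0,0,0],0.85],[[0,0,-0.001],[0,0,0],0.85],[[0,0,-0.001],[0,0,0],0.85]]}}

```text
time_s: 6.07
eef_pos: [0.5129, -0.0151, 0.17]
orientation: [[-0.999, 0.05, 0.0], [0.05, 0.999, 0.0], [-0.0, 0.0, -1.0]]
force: [0.2, -0.3, -1.5]
opening: 0.271
finger_force: 59.7
```

```bash
python3 -c "
from h import *
st()"
```

```text
t6.07 pos [512.91 -15.07 169.97] yaw 87.13 tilt [0.01 0.02] F [ 0.23 -0.31 -1.52] M [ 0.087 -0.021 -0.022] op 0.271 ff 59.7
```

Emit:
{"api": "play_rows", "payload": {"moves": [[[0,0,-0.0005],[0,0,0],0.85],[[0,0,-0.001],[0,0,0],0.85],[[0,0,-0.001],[0,0,0],0.85],[[0,0,-0.001],[0,0,0],0.85]]}}

```text
time_s: 6.4
eef_pos: [0.5131, -0.0149, 0.1695]
orientation: [[-0.999, 0.05, 0.001], [0.05, 0.999, 0.001], [-0.001, 0.001, -1.0]]
force: [-1.4, 1.3, 4.6]
opening: 0.27
finger_force: 60.3
```

```bash
python3 -c "
from h import *
st()"
```

```text
t6.40 pos [513.1  -14.9  169.49] yaw 87.14 tilt [0.04 0.05] F [-1.39  1.32  4.59] M [0.388 0.274 0.043] op 0.270 ff 60.3
```

Emit:
{"api": "play_rows", "payload": {"moves": [[[0,0.0003,0],[0,0,0],0.85],[[0,0.0006,-0.0002],[0,0,0],0.85],[[0,0.0006,-0.0005],[0,0,0],0.85],[[0,0.0006,-0.0005],[0,0,0],0.85],[[0,0.0006,-0.0005],[0,0,0],0.85]]}}

```text
time_s: 6.82
eef_pos: [0.5131, -0.0148, 0.1695]
orientation: [[-0.999, 0.05, 0.001], [0.05, 0.999, 0.0], [-0.001, 0.0, -1.0]]
force: [-1.5, 0.3, 8.0]
opening: 0.268
finger_force: 60.8
```

```bash
python3 -c "
from h import *
st()"
```

```text
t6.82 pos [513.14 -14.83 169.45] yaw 87.12 tilt [0.06 0.02] F [-1.5   0.28  8.02] M [ 0.243  0.54  -0.07 ] op 0.268 ff 60.8
```

Emit:
{"api": "play_rows", "payload": {"moves": [[[0,0,0.005],[0,0,0],0.85],[[0,0,0.025],[0,0,0],0.85],[[0.001,0.02,0.03],[0,0,0],0.85],[[0.0028,0.055,0.03],[0,0,0],0.85],[[0.0048,0.0945,0.03],[0,0,0],0.85],[[0.0048,0.0945,0.025],[0,0,0],0.85],[[0.0048,0.0945,0.015],[0,0,0],0.85],[[0.0048,0.0945,0.009],[0,0,0],0.85],[[0.0048,0.0945,0.0085],[0,0,0],0.85],[[0.0048,0.0945,0.0085],[0,0,0],0.85]]}}

```text
time_s: 7.65
eef_pos: [0.517, 0.0779, 0.176]
orientation: [[-0.999, 0.053, -0.002], [0.053, 0.999, -0.002], [0.002, -0.002, -1.0]]
force: [0.6, -0.6, -1.2]
opening: 0.27
finger_force: 59.6
```

Emit:
{"api": "play_rows", "payload": {"moves": [[[0,0,-0.0005],[0,0,0],0.85],[[0,0,-0.001],[0,0,0],0.85],[[0,0,-0.001],[0,0,0],0.85],[[0,0,-0.001],[0,0,0],0.85]]}}

```text
time_s: 7.98
eef_pos: [0.5178, 0.0795, 0.1762]
orientation: [[-0.999, 0.051, 0.001], [0.051, 0.999, 0.0], [-0.001, 0.0, -1.0]]
force: [0.4, -0.7, -0.8]
opening: 0.269
finger_force: 59.6
```

```bash
python3 -c "
from h import *
st()"
```

```text
t7.98 pos [517.82  79.54 176.23] yaw 87.09 tilt [0.04 0.01] F [ 0.37 -0.67 -0.84] M [-0.057 -0.019 -0.058] op 0.269 ff 59.6
```

Shifting +0.5 mm in y to the predicted centre, and descending.

Emit:
{"api": "play_rows", "payload": {"moves": [[[0,0.0005,-0.001],[0,0,0],0.85],[[0,0.0005,-0.002],[0,0,0],0.85],[[0,0.0005,-0.0025],[0,0,0],0.85],[[0,0.0005,-0.0025],[0,0,0],0.85],[[0,0.0005,-0.0025],[0,0,0],0.85]]}}

```text
time_s: 8.4
eef_pos: [0.5175, 0.0804, 0.1734]
orientation: [[-0.999, 0.05, -0.0], [0.05, 0.999, -0.0], [0.0, -0.0, -1.0]]
force: [0.7, -0.2, -1.2]
opening: 0.267
finger_force: 59.6
```

Emit:
{"api": "play_rows", "payload": {"moves": [[[0,0,-0.0005],[0,0,0],0.85],[[0,0,-0.001],[0,0,0],0.85],[[0,0,-0.001],[0,0,0],0.85],[[0,0,-0.001],[0,0,0],0.85]]}}

```text
time_s: 8.73
eef_pos: [0.5177, 0.0803, 0.1725]
orientation: [[-0.999, 0.05, 0.0], [0.05, 0.999, -0.0], [-0.0, -0.0, -1.0]]
force: [-0.1, 0.0, -0.7]
opening: 0.268
finger_force: 59.8
```

```bash
python3 -c "
from h import *
st()"
```

```text
t8.73 pos [517.71  80.27 172.52] yaw 87.12 tilt [ 0.01 -0.  ] F [-0.13  0.04 -0.65] M [-0.075 -0.034 -0.006] op 0.268 ff 59.8
```

Emit:
{"api": "play_rows", "payload": {"moves": [[[0,0,-0.0005],[0,0,0],0.85],[[0,0,-0.001],[0,0,0],0.85],[[0,0,-0.001],[0,0,0],0.85],[[0,0,-0.001],[0,0,0],0.85]]}}

```text
time_s: 9.07
eef_pos: [0.5178, 0.0802, 0.1723]
orientation: [[-0.999, 0.05, 0.001], [0.05, 0.999, 0.0], [-0.001, 0.0, -1.0]]
force: [-1.4, 0.1, 5.2]
opening: 0.269
finger_force: 60.5
```

```bash
python3 -c "
from h import *
st()"
```

```text
t9.07 pos [517.84  80.22 172.29] yaw 87.12 tilt [0.03 0.02] F [-1.41  0.12  5.21] M [-0.149  0.478  0.018] op 0.269 ff 60.5
```

Mandrel 2 stands 2.8 mm higher than mandrel 3, so it is the larger one. Now mandrel 1.

Emit:
{"api": "play_rows", "payload": {"moves": [[[0,0,0.005],[0,0,0],0.85],[[0,0,0.025],[0,0,0],0.85],[[0.001,0.02,0.03],[0,0,0],0.85],[[0.0028,0.055,0.03],[0,0,0],0.85],[[0.0048,0.0949,0.03],[0,0,0],0.85],[[0.0048,0.0949,0.025],[0,0,0],0.85],[[0.0048,0.0949,0.012],[0,0,0],0.85],[[0.0048,0.0949,0.0055],[0,0,0],0.85],[[0.0048,0.0949,0.0045],[0,0,0],0.85],[[0.0048,0.0949,0.0035],[0,0,0],0.85]]}}

```text
time_s: 9.9
eef_pos: [0.5221, 0.1745, 0.1745]
orientation: [[-0.999, 0.051, -0.001], [0.051, 0.999, -0.001], [0.001, -0.001, -1.0]]
force: [0.5, 0.2, -1.1]
opening: 0.266
finger_force: 59.6
```

Emit:
{"api": "play_rows", "payload": {"moves": [[[0,0,-0.0005],[0,0,0],0.85],[[0,0,-0.001],[0,0,0],0.85],[[0,0,-0.001],[0,0,0],0.85],[[0,0,-0.001],[0,0,0],0.85]]}}

```text
time_s: 10.23
eef_pos: [0.5227, 0.1751, 0.1743]
orientation: [[-0.999, 0.051, 0.001], [0.051, 0.999, 0.0], [-0.001, 0.0, -1.0]]
force: [0.2, -0.2, -1.7]
opening: 0.266
finger_force: 59.6
```

```bash
python3 -c "
from h import *
st()"
```

```text
t10.23 pos [522.68 175.08 174.35] yaw 87.09 tilt [0.04 0.02] F [ 0.16 -0.24 -1.72] M [ 0.    -0.006  0.032] op 0.266 ff 59.6
```

Emit:
{"api": "play_rows", "payload": {"moves": [[[0,0,-0.001],[0,0,0],0.85],[[0,0,-0.0015],[0,0,0],0.85],[[0,0,-0.002],[0,0,0],0.85],[[0,0,-0.0025],[0,0,0],0.85],[[0,0,-0.003],[0,0,0],0.85],[[0,0,-0.003],[0,0,0],0.85],[[0,0,-0.003],[0,0,0],0.85]]}}

```text
time_s: 10.82
eef_pos: [0.5224, 0.1753, 0.1709]
orientation: [[-0.999, 0.05, -0.0], [0.05, 0.999, -0.0], [0.0, -0.0, -1.0]]
force: [-0.1, 0.1, -0.9]
opening: 0.267
finger_force: 59.6
```

Emit:
{"api": "play_rows", "payload": {"moves": [[[0,0,-0.0003],[0,0,0],0.85],[[0,0,-0.0007],[0,0,0],0.85],[[0,0,-0.001],[0,0,0],0.85],[[0,0,-0.001],[0,0,0],0.85],[[0,0,-0.001],[0,0,0],0.85]]}}

```text
time_s: 11.23
eef_pos: [0.5224, 0.1753, 0.1699]
orientation: [[-0.999, 0.05, -0.0], [0.05, 0.999, -0.0], [0.0, -0.0, -1.0]]
force: [-0.8, -0.1, -1.4]
opening: 0.27
finger_force: 59.6
```

```bash
python3 -c "
from h import *
st()"
```

```text
t11.23 pos [522.37 175.26 169.88] yaw 87.13 tilt [-0. -0.] F [-0.76 -0.08 -1.39] M [-0.025 -0.033 -0.017] op 0.270 ff 59.6
```

Emit:
{"api": "play_rows", "payload": {"moves": [[[0,0,-0.0005],[0,0,0],0.85],[[0,0,-0.0007],[0,0,0],0.85],[[0,0,-0.0007],[0,0,0],0.85],[[0,0,-0.0007],[0,0,0],0.85]]}}

```text
time_s: 11.57
eef_pos: [0.5224, 0.1753, 0.1692]
orientation: [[-0.999, 0.05, -0.0], [0.05, 0.999, -0.0], [0.0, -0.0, -1.0]]
force: [-0.0, 0.7, -1.7]
opening: 0.268
finger_force: 59.6
```

Emit:
{"api": "play_rows", "payload": {"moves": [[[0,0,-0.0005],[0,0,0],0.85],[[0,0,-0.0007],[0,0,0],0.85],[[0,0,-0.0007],[0,0,0],0.85],[[0,0,-0.0007],[0,0,0],0.85]]}}

```text
time_s: 11.9
eef_pos: [0.5225, 0.1753, 0.1688]
orientation: [[-0.999, 0.05, 0.0], [0.05, 0.999, 0.0], [-0.0, 0.0, -1.0]]
force: [0.3, 0.0, 1.6]
opening: 0.269
finger_force: 59.8
```

```bash
python3 -c "
from h import *
st()"
```

```text
t11.90 pos [522.51 175.28 168.82] yaw 87.12 tilt [0.02 0.01] F [0.29 0.05 1.57] M [-0.035  0.159 -0.042] op 0.269 ff 59.8
```

Mandrel 1 is 0.7 mm lower than mandrel 3, so it is the smaller one. Mandrel 3 fits; returning there.

Emit:
{"api": "play_rows", "payload": {"moves": [[[0,0,0.005],[0,0,0],0.85],[[0,0,0.025],[0,0,0],0.85],[[-0.001,-0.02,0.033],[0,0,0],0.85],[[-0.003,-0.06,0.033],[0,0,0],0.85],[[-0.005,-0.1,0.033],[0,0,0],0.85],[[-0.007,-0.14,0.033],[0,0,0],0.85],[[-0.009,-0.175,0.033],[0,0,0],0.85],[[-0.0095,-0.19,0.033],[0,0,0],0.85],[[-0.0095,-0.19,0.025],[0,0,0],0.85],[[-0.0095,-0.19,0.012],[0,0,0],0.85]]}}

```text
time_s: 12.73
eef_pos: [0.514, -0.0162, 0.1817]
orientation: [[-0.999, 0.054, 0.004], [0.054, 0.999, 0.001], [-0.004, 0.001, -1.0]]
force: [0.9, 0.8, -1.5]
opening: 0.265
finger_force: 59.7
```

Emit:
{"api": "play_rows", "payload": {"moves": [[[0,0,-0.005],[0,0,0],0.85],[[0,0,-0.007],[0,0,0],0.85],[[0,0,-0.007],[0,0,0],0.85],[[0,0,-0.007],[0,0,0],0.85],[[0,0,-0.007],[0,0,0],0.85]]}}

```text
time_s: 13.15
eef_pos: [0.5134, -0.0142, 0.174]
orientation: [[-0.999, 0.049, 0.001], [0.049, 0.999, 0.0], [-0.001, 0.0, -1.0]]
force: [0.3, 0.2, -0.5]
opening: 0.273
finger_force: 59.7
```

```bash
python3 -c "
from h import *
st()"
```

```text
t13.15 pos [513.35 -14.22 173.96] yaw 87.19 tilt [0.06 0.  ] F [ 0.34  0.18 -0.45] M [-0.011  0.014  0.018] op 0.273 ff 59.7
```

Emit:
{"api": "play_rows", "payload": {"moves": [[[0,-0.0004,-0.001],[0,0,0],0.85],[[0,-0.0004,-0.002],[0,0,0],0.85],[[0,-0.0004,-0.0025],[0,0,0],0.85],[[0,-0.0004,-0.0028],[0,0,0],0.85],[[0,-0.0004,-0.0028],[0,0,0],0.85],[[0,-0.0004,-0.0028],[0,0,0],0.85]]}}

```text
time_s: 13.65
eef_pos: [0.5129, -0.0152, 0.1707]
orientation: [[-0.999, 0.05, 0.0], [0.05, 0.999, 0.0], [-0.0, 0.0, -1.0]]
force: [-0.5, -0.4, -1.3]
opening: 0.271
finger_force: 59.7
```

```bash
python3 -c "
from h import *
st()"
```

```text
t13.65 pos [512.89 -15.16 170.73] yaw 87.12 tilt [0. 0.] F [-0.52 -0.41 -1.33] M [0.011 0.065 0.006] op 0.271 ff 59.7
```

Emit:
{"api": "play_rows", "payload": {"moves": [[[0,0.0007,0],[0,0,0],0.85],[[0,0.0014,0],[0,0,0],0.85],[[0,0.0018,0],[0,0,0],0.85],[[0,0.0018,0],[0,0,0],0.85],[[0,0.0018,0],[0,0,0],0.85]]}}

```text
time_s: 14.07
eef_pos: [0.5129, -0.0136, 0.1708]
orientation: [[-0.999, 0.05, 0.0], [0.05, 0.999, -0.0], [-0.0, -0.0, -1.0]]
force: [0.2, -1.5, -1.0]
opening: 0.266
finger_force: 59.6
```

```bash
python3 -c "
from h import *
st()"
```

```text
t14.07 pos [512.93 -13.61 170.77] yaw 87.11 tilt [ 0.01 -0.02] F [ 0.21 -1.52 -0.97] M [-0.19   0.018  0.021] op 0.266 ff 59.6
```

Emit:
{"api": "play_rows", "payload": {"moves": [[[0,-0.001,0],[0,0,0],0.85],[[0,-0.002,0],[0,0,0],0.85],[[0,-0.003,0],[0,0,0],0.85],[[0,-0.0036,0],[0,0,0],0.85],[[0,-0.0036,0],[0,0,0],0.85],[[0,-0.0036,0],[0,0,0],0.85]]}}

```text
time_s: 14.57
eef_pos: [0.5129, -0.016, 0.1707]
orientation: [[-0.999, 0.05, -0.0], [0.05, 0.999, 0.001], [0.0, 0.001, -1.0]]
force: [-0.9, 1.5, -0.7]
opening: 0.269
finger_force: 59.7
```

```bash
python3 -c "
from h import *
st()"
```

```text
t14.57 pos [512.94 -15.99 170.74] yaw 87.16 tilt [-0.    0.08] F [-0.93  1.45 -0.68] M [ 0.655  0.072 -0.04 ] op 0.269 ff 59.7
```

The play is about ±1 mm with the centre at y≈-14.75, as a fitting crown should give. Centre, lower and press gently.

Emit:
{"api": "play_rows", "payload": {"moves": [[[0,0.001,0],[0,0,0],0.85],[[0,0.0022,0],[0,0,0],0.85],[[0,0.0022,0],[0,0,0],0.85],[[0,0.0022,-0.0005],[0,0,0],0.85],[[0,0.0022,-0.001],[0,0,0],0.85],[[0,0.0022,-0.0015],[0,0,0],0.85],[[0,0.0022,-0.002],[0,0,0],0.85],[[0,0.0022,-0.0022],[0,0,0],0.85],[[0,0.0022,-0.0022],[0,0,0],0.85],[[0,0.0022,-0.0022],[0,0,0],0.85]]}}

```text
time_s: 15.4
eef_pos: [0.5132, -0.0148, 0.1695]
orientation: [[-0.999, 0.05, 0.001], [0.05, 0.999, 0.001], [-0.001, 0.001, -1.0]]
force: [-0.5, 0.6, 4.9]
opening: 0.271
finger_force: 60.5
```

```bash
python3 -c "
from h import *
st()"
```

```text
t15.40 pos [513.23 -14.82 169.51] yaw 87.12 tilt [0.05 0.03] F [-0.51  0.56  4.85] M [0.211 0.451 0.023] op 0.271 ff 60.5
```

Emit:
{"api": "play_rows", "payload": {"moves": [[[0,0.0002,-0.0003],[0,0,0],0.85],[[0,0.0002,-0.0006],[0,0,0],0.85],[[0,0.0002,-0.0006],[0,0,0],0.85],[[0,0.0002,-0.0006],[0,0,0],0.85],[[0,0.0002,-0.0006],[0,0,0],0.85],[[0,0.0002,-0.0006],[0,0,0],0.85],[[0,0.0002,-0.0006],[0,0,0],0.85],[[0,0.0002,-0.0006],[0,0,0],0.85]]}}

```text
time_s: 16.07
eef_pos: [0.5133, -0.0148, 0.1695]
orientation: [[-0.999, 0.05, 0.001], [0.05, 0.999, 0.001], [-0.001, 0.001, -1.0]]
force: [-2.7, 1.2, 9.4]
opening: 0.264
finger_force: 60.9
```

```bash
python3 -c "
from h import *
st()"
```

```text
t16.07 pos [513.29 -14.83 169.45] yaw 87.11 tilt [0.06 0.03] F [-2.65  1.17  9.38] M [ 0.134  0.708 -0.074] op 0.264 ff 60.9
```

Emit:
{"api": "play_rows", "payload": {"moves": [[[0,0,0.0003],[0,0,0],0.85],[[0,0,0.0006],[0,0,0],0.85],[[0,0,0.001],[0,0,0],0.85],[[0,0,0.001],[0,0,0],0.85],[[0,0,0.001],[0,0,0],0.85]], "force": 20}}

```text
time_s: 16.48
eef_pos: [0.5132, -0.0148, 0.1695]
orientation: [[-0.999, 0.05, 0.001], [0.05, 0.999, -0.0], [-0.001, 0.0, -1.0]]
force: [-0.6, -0.6, 5.4]
opening: 0.273
finger_force: 60.4
```

```bash
python3 -c "
from h import *
st()"
```

```text
t16.48 pos [513.22 -14.75 169.48] yaw 87.11 tilt [ 0.05 -0.  ] F [-0.6  -0.63  5.4 ] M [0.109 0.393 0.016] op 0.273 ff 60.4
```

Emit:
{"api": "play_rows", "payload": {"moves": [[[0,0,0.0003],[0,0,0],0.72],[[0,0,0.0003],[0,0,0],0.7],[[0,0,0.0003],[0,0,0],0.66],[[0,0,0.0003],[0,0,0],0.6],[[0,0,0.0003],[0,0,0],0.5],[[0,0,0.0003],[0,0,0],0.5]]}}

```text
time_s: 16.98
eef_pos: [0.5128, -0.0146, 0.169]
orientation: [[-0.999, 0.05, -0.0], [0.05, 0.999, -0.0], [0.0, -0.0, -1.0]]
force: [0.5, 0.2, 0.1]
opening: 0.498
finger_force: 0.0
```

Run:
```python
from h import *
st(); f,W=grab("side"); save("g4.png",f["color"][150:250,260:400],5); st()
```

```text
t16.98 pos [512.77 -14.56 168.97] yaw 87.12 tilt [-0.02 -0.01] F [0.46 0.19 0.06] M [ 0.02  -0.05   0.014] op 0.498 ff 0.0
t17.03 pos [512.81 -14.55 169.04] yaw 87.12 tilt [-0.02 -0.01] F [0.14 0.16 0.05] M [-0.051  0.022  0.023] op 0.502 ff 0.0
```

View pics/g4.png

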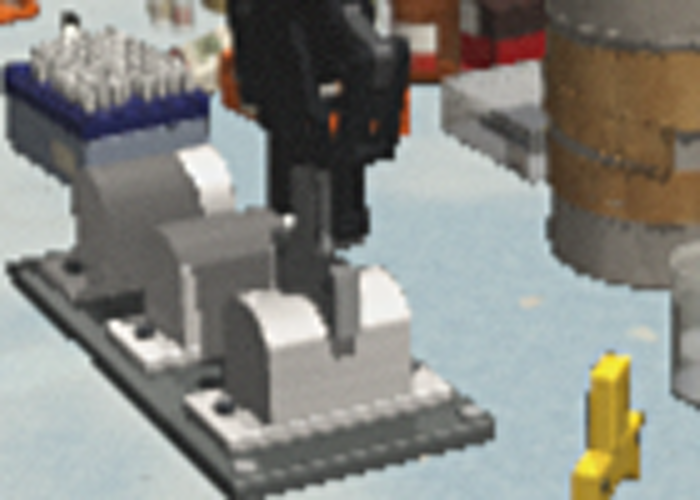

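The leaf stands seated on the third mandrel (crop 342,310), with the fingers clear. Retreating straight up.

Emit:
{"api": "play_rows", "payload": {"moves": [[[0,0,0.01],[0,0,0],0.5],[[0,0,0.03],[0,0,0],0.5],[[0,0,0.065],[0,0,0],0.5],[[0,0,0.1],[0,0,0],0.5],[[0,0,0.13],[0,0,0],0.5],[[0,0,0.13],[0,0,0],0.5],[[0,0,0.13],[0,0,0],0.5],[[0,0,0.13],[0,0,0],0.5]]}}

```text
time_s: 17.7
eef_pos: [0.5125, -0.0144, 0.2991]
orientation: [[-0.999, 0.05, -0.0], [0.05, 0.999, 0.0], [0.0, 0.0, -1.0]]
force: [-0.6, 0.2, -0.2]
opening: 0.499
finger_force: 0.0
```

Run:
```python
from h import *
st(); f,W=grab("side"); save("g5.png",f["color"][150:250,260:400],5)
m=(abs(W[...,0]-.512)<.03)&(abs(W[...,1]+.015)<.04)&(W[...,2]>.078)&(W[...,2]<.14)
P=W[m]; print(P.min(0),P.max(0),len(P))
```

```text
t17.70 pos [512.52 -14.45 299.14] yaw 87.13 tilt [-0.02  0.02] F [-0.59  0.25 -0.21] M [-0.028  0.001  0.022] op 0.499 ff 0.0
[ 0.50201906 -0.04932876  0.07821157] [0.51762151 0.01865891 0.12695468] 265
```

View pics/g5.png

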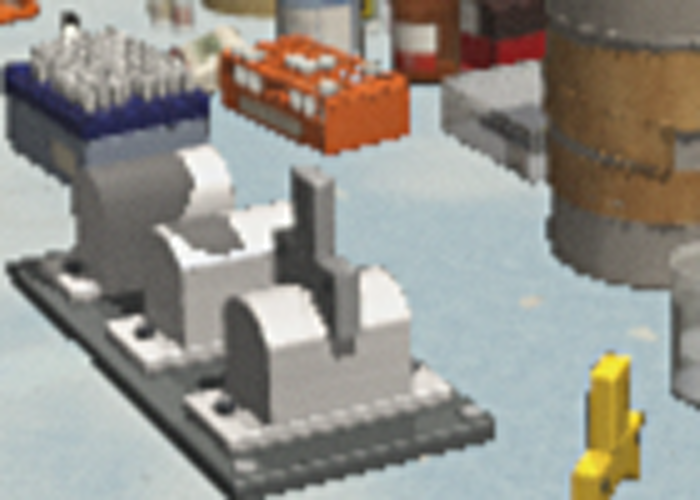

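The leaf stands upright and seated on mandrel 3 (crop 320,260). The top of its tab is at z≈0.126, as expected (0.125).

```bash
python3 -c "
from bench import manip
print(manip.hand_in())"
```

```text
the job is handed in; nothing more can be done
None
```

The leaf fits the mandrel at place_3 (mandrel 1 sat about 0.7 mm lower, mandrel 2 about 2.8 mm higher); I pressed it home there at about 10 N, released it standing upright, and handed the job in at about 18 s.

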